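# Draw the carriage lock bolt of a dovetail slide

### The job

Unlock the carriage on the dovetail slide: lift the handle of its barrel bolt clear of the notch, draw the bolt all the way out, away from the carriage, and lay the handle back down beyond the end of the notched guard plate. Leave the same kind of bolt on the empty slide bed alone.

Things in the scene. Friction and masses are not known exactly. Their poses are not given: they have to be found in the camera images.
- lock_grip (a point): Middle of the steel grip (16 mm thick, 45 long) on the handle of the bolt whose tip sits between two lugs of the carriage that bears a frosted shell. Handle down: a level bar towards the robot, this point 65 mm from the bolt's axis, 50 mm above the bench. Axes turn with the handle: +y along the bolt, the way it is drawn out; -x along the handle to its free end. 30 mm free beside the grip.
- lock_lift (a joint): Swing of that handle about the bolt's level axis, 50 mm above the bench (rad): 0 level in the notch, grows as the free end rises, stop at 1.5. The 12 mm stem lies in a 17 mm wide notch of a guard plate 60 mm high, 23 to 29 mm from the axis, and clears its top at about 0.67. Let go, the handle sinks back. Parts near it are under 65 mm high; the shell, over 80 mm to its -y side, is 97 mm high.
- lock_draw (a joint): How far that bolt, a 16 mm steel rod, is drawn out along +y (m): 0 shut, stop at 0.060. It slides with about 2 N of friction and stays where it is left. Beyond the notch the guard plate goes on for a 30 mm wide tooth and ends: from 0.045 on the stem is past it and the handle can be laid down level again.
- spare_grip (a point): The same point, axes and sizes on the handle of the like bolt on the other dovetail bed (200 mm long), the empty one without a carriage. It must stay as it is.

How it is judged:
By the outcome, as a careful person would: the job done as asked, in the order asked, and still so for the second after the job is handed in, with the robot touching nothing.
It also fails if it takes over 35 s, if anything falls off the work surface, if the arm or the gripper's body presses on something with over 40 N, if the wrist force passes 120 N, or if a joint passes its speed limit or range.

### The arm

A 6-joint arm with a two-finger parallel gripper is mounted at the origin on the work surface. World frame = base frame: x ahead of the robot, y to its left, z up, the work surface at z = 0. Lengths are in mm, angles in degrees, forces in N, time in s.
With the tool pointing down it reaches from about 275 to 750 mm from the base axis. Payload 10.2 kg.
Tool frame: the origin (TCP) lies at the very end of the fingers, on their centre line; the grasp point (between the pads) lies bot.tcp_to_grasp behind it (bot.tcp_to_grasp is the distance from the TCP to the grasp point, in mm); z points along the fingers, x is the direction in which the jaws open and shut, and the axes are right-handed (so a half turn about z gives the same grasp; the last joint's range is limited). The gripper opens to 88 mm and grips with 3 to 60 N. Pads are 18 mm wide; open, the fingers measure 123 mm over their backs; the gripper's body (75 mm by 187 mm) begins 45 mm behind the grasp point.
Start: joints at [53.319, 17.928, 85.812, -0, 76.261, -12.8], TCP at [212.552, 480.055, 238.72] pointing down, gripper open.
Joint ranges: [-168.41, 168.41], [-55.51, 124.54], [10.69, 146.95], [-70.63, 250.63], [1, 178], [-165.06, 165.06]. Speed limits (degrees/s): [136.94, 136.94, 172.46, 180, 180, 180].

### API

Orientations are given as [roll, pitch, yaw] about the fixed x, y, z axes, in that order (R = Rz(yaw) Ry(pitch) Rx(roll)).
In Python, from rig import bot gives the robot as it stands.
- The arm moves only by the tool move_arm, never from a script. Its argument "plan" is one flat list of numbers, 7 for each row, row after row: the finger opening in mm, from 0 to 88.1, then the shift along the world's x, y, z in mm, then the turn, a rotation vector about the world's x, y, z in degrees. A call has 1 to 12 rows; each row shifts and turns the pose as measured when the row begins; what a row does not reach is not made up. A row lasts 1/10 s, in which the tool goes at most 50 mm and 8.59 degrees, less where a joint would pass 70% of its speed; a pose out of reach is approached as far as the arm can. A call with a gripper value outside its range is refused whole. The fingers move at their own pace and stop on an object; "force" is the grip in N (left out, the last holds). Time passes only in rows, so rows that do not move let the fingers close. It gives the time, the measured TCP pose, the force and the opening at its end, in the units of the state.
- bot.read_state(): the state, without advancing time (a new reading comes with each control period).
- bot.camera(name): name is "side" or "top"; returns (picture, depth): 400x640x3 uint8, red, green, blue; 400x640 float32, mm along the optical axis (not along the pixel's ray), 0 where there is no reading.
- bot.camera_model(name): a dict with "mtx" (3x3 intrinsics, pixels), "k1" (the pictures are not rectified: a ray, as slopes to the right and down, at radius r is drawn at 1 + k1 r^2 times it, then the intrinsics apply), "xyz" and "attitude" of the camera in the world. Camera axes: x right, y down, z forward; pixel columns grow to the right and rows downward; lengths in mm; the calibration is good to about 2 mm. A picture is of the moment at which its call begins. camera_model takes no time and is no camera call.
- bot.sign_off(): hands the job in, once; it reports no verdict.
Trained networks look in the newest picture that a camera, given by its name, has taken for a name from the list of things; names that differ only in an ending like _2 or _b are one class to them, and where a whole thing is asked for, a point or a joint stands for the part that bears it (a point fixed in the world has none). Each returns a list of dicts, best first, with "p" (0 to 1); they miss things now and then, are a little off and sometimes report something else, mostly with a low value. They report only what shows in the picture. A call takes as long as a camera call.
- bot.spot_in(camera, query): "at" ([column, row] in pixels, amid what is visible of it).
- bot.cut_out(camera, query): "mask" (400x640 bool, what is visible of it) and "at" ([column, row] in pixels, amid what is visible of it).
The state is a dict: "time_s": time; "qpos": joint angles; "qvel": joint speeds; "joint_torque": joint torques, N m; "ee_pos": TCP position; "orientation": TCP orientation; "force": force on the tool from outside, world axes, zero at the start; "wrist_torque": the same for the moment, N m; "grip_width": finger opening in mm.
Only numpy, scipy, OpenCV 4.12 (cv2) and the standard library are available. Lean on these libraries where they do the work, as an engineer would, in place of code of your own. Each camera call takes 0.05 s, during which the arm holds its last target. There are 200 camera calls.

## Working session

There is one attempt and no reset: what is moved stays moved. The work goes in short steps, Python scripts to look and compute and a tool call to move; the robot and the scene stay as the last step left them, time stands still between calls to the robot, and variables do not carry over. Pictures are saved under pics/ and viewed, about 8 in all and at most 12, crops included, and the job is handed in when it is done.

Besides the shell and the picture viewer there is one more tool, called after "Emit:" by a JSON object that holds its "op" and its "data", one argument or row to a line. move_arm: Moves the arm, as the interface text tells. Its arguments: {"type":"object","properties":{"plan":{"type":"array"},"force":{"type":"number"}},"required":["plan"]}

```bash
mkdir -p pics; cat > h.py <<'E'
import numpy as np, cv2
from scipy.spatial.transform import Rotation as R
from rig import bot
def pts(name,uv,z):
    m=bot.camera_model(name);K=np.array(m["mtx"]);uv=np.array(uv,float).reshape(-1,1,2)
    n=cv2.undistortPoints(uv,K,np.array([m["k1"],0,0,0,0.]))[:,0]
    a=np.array(m["attitude"],float)
    Rm=a if a.shape==(3,3) else R.from_euler('xyz',a,degrees=True).as_matrix()
    z=np.array(z,float).reshape(-1,1)
    return (np.c_[n,np.ones(len(n))]*z)@Rm.T+np.array(m["xyz"])
def maskpts(name,mask,d):
    v,u=np.nonzero(mask&(d>0)); return pts(name,np.c_[u,v],d[v,u])
def save(p,f): cv2.imwrite(f,p[:,:,::-1])
E
python3 - <<'E'
from h import *
s=bot.read_state();print(s,bot.tcp_to_grasp)
for c in("top","side"):
    print(bot.camera_model(c))
    p,d=bot.camera(c);save(p,f"pics/{c}0.png");np.savez(f"{c}0.npz",p=p,d=d)
    for q in("lock_grip","spare_grip"):
        for r in bot.cut_out(c,q)[:3]:
            P=maskpts(c,r["mask"],d)
            print(c,q,round(r["p"],2),r["at"],len(P),np.median(P,0).round() if len(P) else'',P.min(0).round() if len(P) else '',P.max(0).round() if len(P) else '')
E
```

```text
{'time_s': 0.0, 'qpos': array([ 5.33188393e+01,  1.79592606e+01,  8.58532160e+01,  5.81148257e-05,
        7.62602482e+01, -1.28023307e+01]), 'qvel': array([ 0.0030604 , -0.07552151, -0.0770718 ,  0.132934  , -0.05805866,
        0.02143591]), 'joint_torque': array([ 2.58635628e-04, -4.02203357e+01, -2.52279317e+01,  6.94957143e-02,
        3.51722608e-02, -8.57839018e-05]), 'ee_pos': array([212.40645424, 479.85064849, 238.16791836]), 'orientation': array([-1.79983830e+02,  7.09043279e-02,  6.61211662e+01]), 'force': array([ 0.02268027, -1.41678858,  0.69825533]), 'wrist_torque': array([-0.05530105,  0.00256316, -0.04999906]), 'grip_width': 87.97145279172857} 18.700000000000003
{'mtx': array([[431.38056949,   0.        , 313.86290939],
       [  0.        , 431.38056949, 199.73053018],
       [  0.        ,   0.        ,   1.        ]]), 'k1': 0.032536411289663614, 'xyz': array([413.05028139,  37.84814532, 834.20658378]), 'attitude': array([-171.42823412,   -0.79715389,  -90.46013466])}
top lock_grip 0.74 [200.7, 199.8] 452 [534. 233.  57.] [477. 216.  11.] [574. 259.  64.]
top spare_grip 0.77 [432.3, 209.4] 501 [ 509. -193.   57.] [ 458. -218.   -4.] [ 554. -179.   65.]
{'mtx': array([[362.14493008,   0.        , 332.83047917],
       [  0.        , 362.14493008, 202.48696511],
       [  0.        ,   0.        ,   1.        ]]), 'k1': -0.06114544701409476, 'xyz': array([ 317.64584702, -528.56235414,  498.68779401]), 'attitude': array([-1.22856766e+02, -7.00263044e-02, -1.92646913e+01])}
side lock_grip 0.8 [308.7, 181.9] 254 [522. 230.  54.] [474. 215.  -1.] [603. 359.  62.]
side spare_grip 0.95 [376.9, 311.9] 675 [ 506. -195.   56.] [ 456. -214.   -2.] [ 555. -134.   63.]
```

View pics/top0.png

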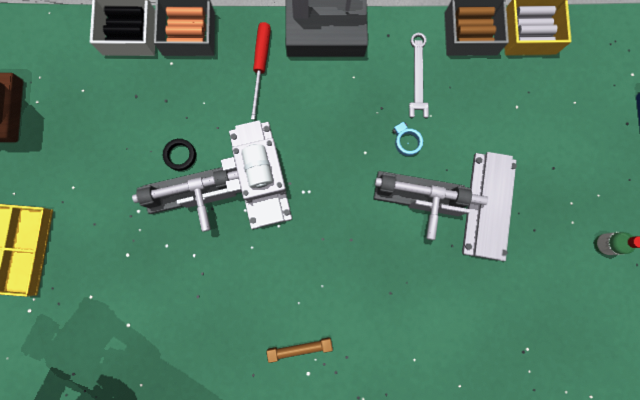

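View pics/side0.png

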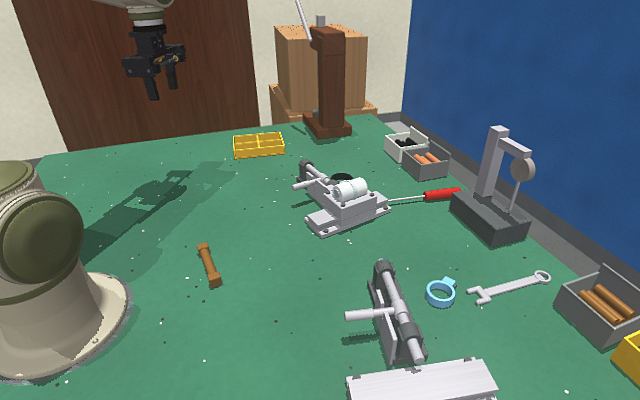

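The top view shows the lock bolt at left: its rod runs from about (137,197) to (240,172) into the carriage with the shell, and the handle ends at (207,230). The spare is at right, with its handle ending at (432,237). Next I'll measure the axis and the grip.

```bash
python3 - <<'E'
from h import *
f=np.load("top0.npz");p,d=f["p"],f["d"]
save(cv2.resize(p[150:245,125:300],None,fx=4.5,fy=4.5,interpolation=cv2.INTER_CUBIC),"pics/crop0.png")
def P(u,v):
    return [round(float(x),1) for x in pts("top",[[u,v]],[np.median(d[v-1:v+2,u-1:u+2])])[0]]
for u,v in[(165,190),(180,187),(190,185),(212,180),(232,174),(198,195),(200,202),(202,210),(204,217),(206,224),(207,228)]: print(u,v,P(u,v))
# metric: points 52<z<66 near
vv,uu=np.mgrid[150:240,130:245];Q=pts("top",np.c_[uu.ravel(),vv.ravel()],d[150:240,130:245].ravel())
g=Q[(Q[:,2]>46)&(Q[:,2]<66)&(Q[:,0]<545)&(Q[:,1]>195)&(Q[:,1]<260)]
for x in range(465,545,6):
    k=g[(g[:,0]>=x)&(g[:,0]<x+6)]
    if len(k):print(x+3,len(k),k[:,1].min().round(1),k[:,1].max().round(1),k[:,1].mean().round(1),k[:,2].max().round(1))
E
```

```text
165 190 [549.5, 295.7, 57.4]
180 187 [554.9, 269.1, 57.1]
190 185 [557.7, 250.0, 61.5]
212 180 [567.5, 211.6, 57.6]
232 174 [578.6, 175.6, 57.5]
198 195 [540.2, 236.5, 56.1]
200 202 [527.3, 232.4, 56.2]
202 210 [512.5, 228.1, 57.5]
204 217 [499.9, 224.3, 56.8]
206 224 [487.3, 220.5, 55.9]
207 228 [480.1, 218.7, 55.3]
474 4 222.9 227.7 224.8 57.4
480 29 215.6 230.1 222.1 59.7
486 30 216.3 232.2 223.2 60.4
492 33 217.8 231.9 223.9 59.4
498 28 219.7 234.6 226.5 59.1
504 31 220.3 236.3 227.5 59.8
510 33 221.8 237.8 228.7 60.2
516 27 223.7 238.7 230.4 60.5
522 22 224.0 238.8 231.6 57.9
528 38 228.1 260.0 243.5 61.0
534 57 224.2 258.3 241.9 62.8
540 73 197.4 245.9 222.7 63.8
546 33 195.5 242.5 215.2 62.2
```

View pics/crop0.png

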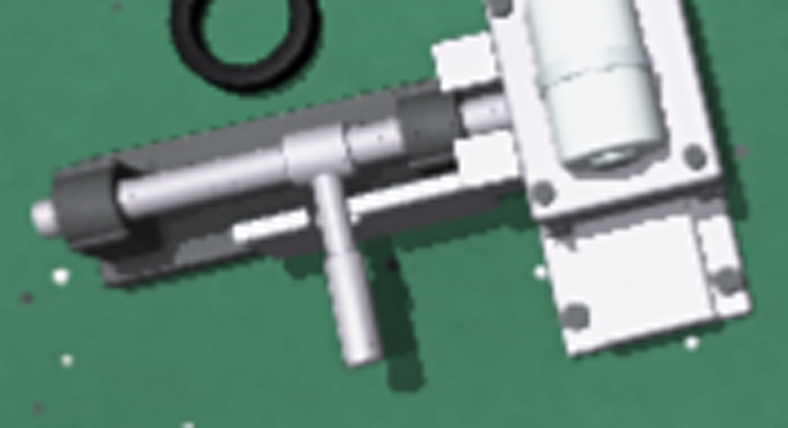

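The lock bolt's axis is at about (562.7, 242), with its draw direction +y' ≈ (-0.235, 0.972). The grip is at about (500, 227, 50). I'll approach with the tool tilted back 20°, jaws closing along the bolt.

Emit:
{"op": "move_arm", "data": {
  "plan": [36,24,-21,-5,0,0,7.5,36,24,-21,-5,0,0,7.5,36,24,-21,-10,0,0,7.5,36,24,-21,-10,0,0,7.5,36,24,-21,-10,0,0,7.5,36,24,-21,-10,1.57,-6.48,0,36,24,-21,-10,1.57,-6.48,0,36,24,-21,-10,1.57,-6.48,0,36,24,-21,-10,0,0,0,36,24,-21,-10,0,0,0,36,24,-21,-10,0,0,0,36,24,-21,-10,0,0,0],
  "force": 20
}}

```text
time_s: 1.5
ee_pos: [507.8, 219.5, 126.1]
orientation: [159.0, 0.6, 105.5]
force: [0.5, 0.9, -0.1]
grip_width: 36.2
```

Emit:
{"op": "move_arm", "data": {
  "plan": [36,-2,8,-16,0,0,-2,36,0,0,0,0,0,0,36,0,0,0,0,0,0]
}}

```text
time_s: 1.8
ee_pos: [508.3, 224.3, 108.9]
orientation: [159.1, 0.7, 103.2]
force: [1.0, -0.2, 0.7]
grip_width: 36.0
```

```bash
cat > t.py <<'E'
from h import *
def tool():
    s=bot.read_state();M=R.from_euler('xyz',s["orientation"],degrees=True).as_matrix()
    tcp=np.array(s["ee_pos"]);g=tcp-M[:,2]*bot.tcp_to_grasp
    print("t",s["time_s"],"tcp",tcp.round(1),"grasp",g.round(1),"x",M[:,0].round(3),"z",M[:,2].round(3),"F",np.round(s["force"],1),"w",round(s["grip_width"],1))
    return g,M
if __name__=="__main__":tool()
E
python3 - <<'E'
from t import *
tool()
p,d=bot.camera("side");a=p[120:260,220:400];b,db=bot.camera("top");b=b[120:260,100:280]
save(cv2.resize(np.hstack([a,b]),None,fx=2.2,fy=2.2,interpolation=cv2.INTER_CUBIC),"pics/c1.png")
E
```

```text
t 1.8 tcp [508.3 224.3 108.9] grasp [501.8 223.  126.3] x [-0.229  0.973 -0.012] z [ 0.35   0.071 -0.934] F [ 1.  -0.2  0.7] w 36.0
```

View pics/c1.png

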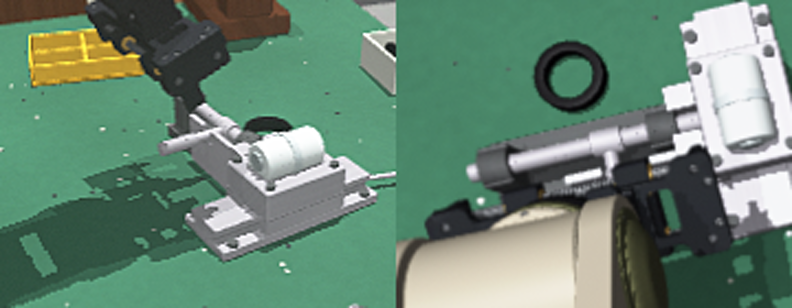

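The gripper hangs above the handle, with the fingers straddling the grip. The carriage and shell lie clear to its right. I'll descend.

Emit:
{"op": "move_arm", "data": {
  "plan": [36,-1,2,-20,0,0,0,36,-1,1,-20,0,0,0,36,-1,1,-18,0,0,0,36,0,0,-13,0,0,0,36,0,0,-4,0,0,0,36,0,0,0,0,0,0]
}}

```text
time_s: 2.5
ee_pos: [506.0, 231.0, 37.5]
orientation: [158.5, 0.7, 103.6]
force: [1.2, 1.1, 0.4]
grip_width: 35.9
```

```bash
python3 t.py
```

```text
t 2.5 tcp [506.  231.   37.5] grasp [499.3 229.5  54.9] x [-0.235  0.972 -0.012] z [ 0.358  0.075 -0.931] F [1.2 1.1 0.4] w 35.9
```

Emit:
{"op": "move_arm", "data": {
  "plan": [36,0,-2,-5,0,0,0,36,0,0,0,0,0,0,10,0,0,0,0,0,0,10,0,0,0,0,0,0,10,0,0,0,0,0,0,10,0,0,0,0,0,0,10,0,0,0,0,0,0],
  "force": 20
}}

```text
time_s: 3.2
ee_pos: [507.1, 229.6, 35.1]
orientation: [158.3, 0.7, 103.6]
force: [0.3, 0.5, -1.9]
grip_width: 15.0
```

```bash
python3 t.py; python3 - <<'E'
from t import *
p,d=bot.camera("side");a=p[130:240,230:390]
save(cv2.resize(a,None,fx=4,fy=4,interpolation=cv2.INTER_CUBIC),"pics/c2.png")
E
```

```text
t 3.2 tcp [507.1 229.6  35.1] grasp [500.3 228.2  52.5] x [-0.236  0.972 -0.012] z [ 0.362  0.077 -0.929] F [ 0.3  0.5 -1.9] w 15.0
```

View pics/c2.png

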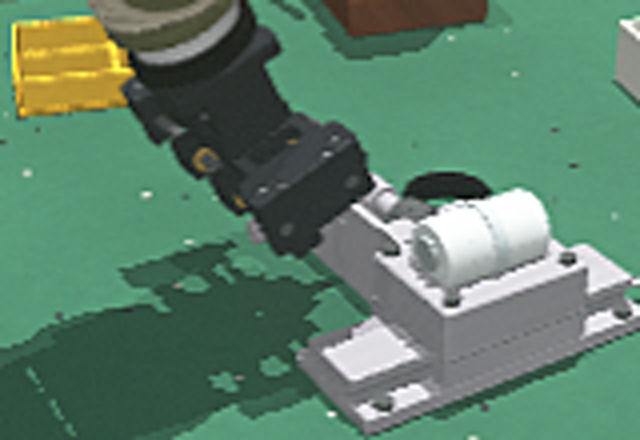

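Gripped at 15.0 mm, with the pads on the grip. Now I'll swing it up in 7° steps.

Emit:
{"op": "move_arm", "data": {
  "plan": [10,-1.4,-0.3,7.1,-1.65,6.8,0,10,-0.5,-0.1,7.2,-1.65,6.8,0,10,0.3,0.1,7.2,-1.65,6.8,0,10,1.2,0.3,7.1,-1.65,6.8,0,10,0,0,0,0,0,0]
}}

```text
time_s: 3.75
ee_pos: [508.1, 229.8, 66.2]
orientation: [-173.0, 0.6, 103.9]
force: [-4.3, -0.4, 0.9]
grip_width: 15.3
```

```bash
cat > ang.py <<'E'
from t import *
g,M=tool();ax=np.array([562.7,242,50]);xp=np.array([.972,.235,0]);yp=np.array([-.235,.972,0])
r=g-ax;a,c=r@xp,r[2];print("lift by pos",np.degrees(np.arctan2(c,-a)).round(1),"radius",np.hypot(a,c).round(1),"draw",round(float(r@yp),1),"tool tilt",np.degrees(np.arctan2(-M[:,2]@xp,-M[2,2])).round(1))
E
python3 ang.py
```

```text
t 3.75 tcp [508.1 229.8  66.2] grasp [510.3 230.6  84.8] x [-0.241  0.971 -0.01 ] z [-0.116 -0.039 -0.992] F [-4.3 -0.4  0.9] w 15.3
lift by pos 33.0 radius 63.9 draw 1.2 tool tilt 7.0
```

Emit:
{"op": "move_arm", "data": {
  "plan": [10,2,0.5,7,-1.65,6.8,0,10,2.8,0.7,6.5,-1.65,6.8,0,10,3.6,0.9,6.2,-1.65,6.8,0,10,0,0,0,0,0,0]
}}

```text
time_s: 4.15
ee_pos: [516.7, 231.9, 84.7]
orientation: [-151.4, 0.4, 104.1]
force: [-7.7, -2.4, 8.5]
grip_width: 15.3
```

```bash
python3 ang.py
```

```text
t 4.15 tcp [516.7 231.9  84.7] grasp [525.4 234.2 101.1] x [-0.243  0.97  -0.007] z [-0.463 -0.122 -0.878] F [-7.7 -2.4  8.5] w 15.3
lift by pos 53.3 radius 63.7 draw 1.2 tool tilt 28.6
```

The lift is about 0.9 rad, clear of the plate. Now I'll draw the bolt along +y'.

Emit:
{"op": "move_arm", "data": {
  "plan": [10,-1.2,4.9,0,0,0,0,10,-1.9,7.8,0,0,0,0,10,-1.9,7.8,0,0,0,0,10,-1.9,7.8,0,0,0,0,10,-1.9,7.8,0,0,0,0,10,0,0,0,0,0,0]
}}

```text
time_s: 4.75
ee_pos: [506.9, 269.2, 84.1]
orientation: [-151.6, 0.5, 104.1]
force: [0.9, 1.7, 0.4]
grip_width: 15.2
```

```bash
python3 ang.py
```

```text
t 4.75 tcp [506.9 269.2  84.1] grasp [515.4 271.5 100.6] x [-0.243  0.97  -0.009] z [-0.459 -0.123 -0.88 ] F [0.9 1.7 0.4] w 15.2
lift by pos 52.4 radius 63.9 draw 39.8 tool tilt 28.4
```

Emit:
{"op": "move_arm", "data": {
  "plan": [10,-1.7,6.8,0,0,0,0,10,-1.7,6.8,0,0,0,0,10,-1.4,5.8,0,0,0,0,10,-0.7,2.9,0,0,0,0,10,-0.5,2,0,0,0,0]
}}

```text
time_s: 5.25
ee_pos: [501.8, 290.6, 84.1]
orientation: [-151.6, 1.2, 104.1]
force: [2.0, -17.8, 1.9]
grip_width: 15.3
```

```bash
python3 ang.py
```

```text
t 5.25 tcp [501.8 290.6  84.1] grasp [510.4 293.1 100.6] x [-0.243  0.97  -0.02 ] z [-0.458 -0.133 -0.879] F [  2.  -17.8   1.9] w 15.3
lift by pos 52.5 radius 63.8 draw 61.9 tool tilt 28.4
```

The bolt is against its stop: 60.7 mm travelled, 18 N. I'll ease off slightly and lay the handle down.

Emit:
{"op": "move_arm", "data": {
  "plan": [10,-3.5,-1.7,-6.1,1.65,-6.8,0,10,-2.9,-0.7,-6.5,1.65,-6.8,0,10,-2.1,-0.5,-6.8,1.65,-6.8,0,10,-1.4,-0.3,-7.1,1.65,-6.8,0,10,0,0,0,0,0,0]
}}

```text
time_s: 5.75
ee_pos: [492.0, 287.7, 57.9]
orientation: [179.3, 1.2, 103.4]
force: [6.1, -1.7, -3.1]
grip_width: 15.4
```

```bash
python3 ang.py
```

```text
t 5.75 tcp [492.  287.7  57.9] grasp [491.7 288.1  76.6] x [-0.232  0.972 -0.021] z [ 0.016 -0.017 -1.   ] F [ 6.1 -1.7 -3.1] w 15.4
lift by pos 24.5 radius 64.0 draw 61.5 tool tilt -0.7
```

Emit:
{"op": "move_arm", "data": {
  "plan": [10,-0.5,-0.1,-7.2,1.65,-6.8,0,10,0.4,0.1,-7.2,1.65,-6.8,0,10,1.3,0.3,-7.1,1.65,-6.8,0,10,0,0,0,0,0,0,10,0,0,0,0,0,0]
}}

```text
time_s: 6.25
ee_pos: [493.3, 288.1, 36.8]
orientation: [157.4, 0.9, 103.0]
force: [1.6, -2.2, -1.3]
grip_width: 15.2
```

```bash
python3 ang.py
```

```text
t 6.25 tcp [493.3 288.1  36.8] grasp [486.2 286.7  54.1] x [-0.225  0.974 -0.015] z [ 0.377  0.072 -0.923] F [ 1.6 -2.2 -1.3] w 15.2
lift by pos 3.7 radius 64.0 draw 61.5 tool tilt -22.5
```

Emit:
{"op": "move_arm", "data": {
  "plan": [10,0,0,-1.7,0,0,0,10,0,0,0,0,0,0,36,0,0,0,0,0,0,36,0,0,0,0,0,0,36,0,0,0,0,0,0,36,0,0,0,0,0,0,36,-5,-1,12,0,0,0,36,-10,-2,25,0,0,0,36,-12,-3,30,0,0,0,36,-15,-4,30,0,0,0,36,-20,-4,30,0,0,0,36,-20,-4,20,0,0,0]
}}

```text
time_s: 7.45
ee_pos: [407.7, 270.3, 183.9]
orientation: [157.8, 0.8, 102.9]
force: [0.1, 0.3, -0.3]
grip_width: 36.2
```

Emit:
{"op": "move_arm", "data": {
  "plan": [36,-40,0,10,0,0,0,36,-45,0,10,0,0,0,36,-45,0,10,0,0,0,36,0,0,0,0,0,0,36,0,0,0,0,0,0]
}}

```text
time_s: 7.95
ee_pos: [272.4, 269.9, 218.6]
orientation: [157.3, 0.6, 102.9]
force: [-0.4, 0.5, 0.5]
grip_width: 36.0
```

```bash
python3 - <<'E'
from t import *
tool()
p,d=bot.camera("side");b,db=bot.camera("top")
save(cv2.resize(np.hstack([p[120:260,220:400],b[120:260,100:300]]),None,fx=2.1,fy=2.1,interpolation=cv2.INTER_CUBIC),"pics/c3.png")
for c,dd in(("top",db),("side",d)):
    for q in("lock_grip","spare_grip"):
        for r in bot.cut_out(c,q)[:1]:
            P=maskpts(c,r["mask"],dd);print(c,q,round(r["p"],2),r["at"],np.median(P,0).round(),np.percentile(P,[3,97],axis=0).round())
E
```

```text
t 7.95 tcp [272.4 269.9 218.6] grasp [265.4 268.4 235.9] x [-0.224  0.975 -0.01 ] z [ 0.378  0.077 -0.923] F [-0.4  0.5  0.5] w 36.0
top lock_grip 0.67 [167.6, 207.1] [520. 291.  57.] [[468. 277.  50.]
 [553. 309.  62.]]
top spare_grip 0.84 [435.0, 209.9] [ 514. -194.   56.] [[ 461. -216.    1.]
 [ 554. -181.   62.]]
side lock_grip 0.58 [297.4, 172.7] [503. 288.  54.] [[462. 276.  -0.]
 [550. 369.  61.]]
side spare_grip 0.71 [376.9, 313.3] [ 504. -195.   56.] [[ 458. -212.   47.]
 [ 550. -183.   61.]]
```

View pics/c3.png

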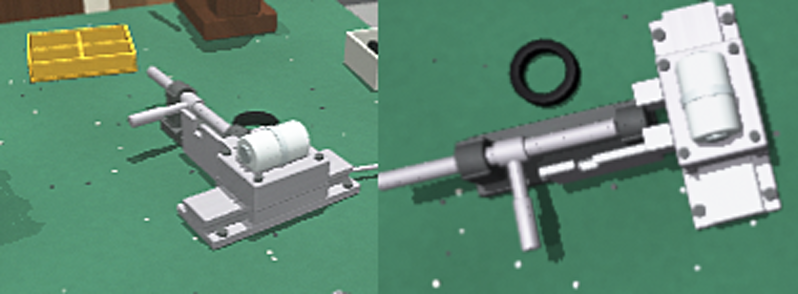

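The bolt is drawn out to the left. Its tip is clear of the carriage lugs, and the handle lies level beyond the tooth, at (525,210) in the crop. The spare hasn't changed and the arm is clear.

```bash
python3 -c "
from rig import bot
print(bot.sign_off())"
```

```text
the job is handed in; nothing more can be done
None
```

The carriage is unlocked, and I handed the job in with the simulated clock at about 8 s. I gripped the handle, lifted it to about 0.9 rad, and drew the bolt out to its stop. That was about 60 mm of travel, with about 18 N felt at the end. I then laid the handle down past the guard plate's tooth, let go and moved the arm clear.

- **Lock bolt:** the last pictures show the bolt tip out of the carriage lugs and the handle lying down. Its measured top is at about 57 mm, as it was at the start, so it is level. The grip moved about 60 mm along the bolt.
- **Spare bolt:** it is where it was, within measuring error.
- **Forces:** the highest reading I saw between moves was about 18 N. With the arm clear, the last reading was close to zero.

No check failed or disagreed. The network's confidence for the lock handle in the last side view was modest (0.58), but its position matched the top view.

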